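# Unhook the top instrument tray from a nested stack

### The arm

A 6-joint arm with a two-finger parallel gripper is mounted at the origin on a cart in front of the work surface, level with it; the furniture and walls round the work are solid. World frame = base frame: x ahead of the robot, y to its left, z up, the work surface at z = 0. Lengths are in m, angles in rad, forces in N, time in s.
With the tool pointing down it reaches from about 0.35 to 0.975 m from the base axis. Payload 4.9 kg.
Tool frame: the origin (TCP) lies on the centre line of the jaws, within the pads' length; the fingertips stand ctrl.tcp_to_tips ahead of it and the grasp point (between the pads) lies 3 mm ahead of it (ctrl.tcp_to_tips is the distance from the TCP to the fingertips, in m); z points along the fingers, y is the direction in which the jaws open and shut (so a half turn about z gives the same grasp; the last joint's range is limited). The gripper opens to 85 mm and grips with 20 to 120 N. Pads are 22 mm wide; open, the fingers measure 114 mm over their backs; the gripper's body (76 mm by 85 mm) begins 54 mm behind the grasp point. The pads swing forward as they close: fully open they stand 13 mm farther back than shut.
Start: joints at [1.044, 0.053, 1.613, -0, 1.476, -0.119], TCP at [0.248, 0.574, 0.253] pointing down, gripper open.
Joint ranges: [-3.01, 3.01], [-1.01, 2.22], [0.06, 2.58], [-1.02, 4.17], [0.09, 2.62], [-3.14, 3.14]. Speed limits (rad/s): [2.57, 2.57, 3.14, 3.14, 3.14, 3.14].

### API

Orientations are given as a rotation vector (axis times angle).
In Python, from station import ctrl, vision gives the robot as it stands.
- The arm moves only by the tool jog_arm, never from a script. Its argument "deltas" is a list of rows, each a list of 7 numbers: the turn, a rotation vector about the tool's x, y, z in rad, then the shift along the tool's x, y, z in cm, then the opening, from 0 (shut) to 1 (fully open). A call has 1 to 12 rows; each row shifts and turns the commanded pose from where the row before left it, along the tool's axes as they then stand; what a row does not reach is not made up. A row lasts 1/12 s, in which the tool goes at most 41.7 mm and 7.16 degrees, less where a joint would pass 70% of its speed; a pose out of reach is approached as far as the arm can. A call with a gripper value outside its range is refused whole. The fingers move at their own pace and stop on an object; "grip_force" is the grip in N (left out, the last holds). Time passes only in rows, so rows that do not move let the fingers close. It gives the time, the measured TCP pose, the force and the opening at its end, in the units of the state.
- ctrl.get_obs(): the state, without advancing time (a new reading comes with each control period).
- vision.get_image(name): name is "side" or "top"; returns (picture, depth): 480x640x3 uint8, red, green, blue; 480x640 float32, m along the optical axis (not along the pixel's ray), 0 where there is no reading.
- vision.calibration(name): a dict with "fx", "fy", "cx", "cy" (pixels), "rvec" (rotation vector, rad) and "tvec" (3), from world to camera coordinates, as OpenCV has them. Camera axes: x right, y down, z forward; pixel columns grow to the right and rows downward; lengths in m; the calibration is good to about 2 mm. A picture is of the moment at which its call begins. calibration takes no time and is no camera call.
- ctrl.finish_job(): hands the job in, once; it reports no verdict.
The state is a dict: "t": time; "q": joint angles; "dq": joint speeds; "effort": joint torques, N m; "tool_pos": TCP position; "tool_rot": TCP orientation; "contact_force": force on the tool from outside, world axes, zero at the start; "wrist_torque": the same for the moment, N m; "opening": finger opening in m.
Only numpy, scipy, OpenCV 4.12 (cv2) and the standard library are available. Lean on these libraries where they do the work, as an engineer would, in place of code of your own. Each camera call takes 0.05 s, during which the arm holds its last target. There are 200 camera calls.

### The job

Two instrument trays stand nested in a grey cradle, and the rim of the blue-handled top tray is held under the black stacking hooks of the black-handled tray below. Free the top tray without dragging the lower one up out of its cradle (push it home under the hook at one end, raise the other end clear, then draw it out) and set it down gently, upright, on the middle of the green inspection pad, square with it, and let go. The lower tray must stay seated in the cradle, and the spray bottle, swab pot, steel bowl and tape roll must be left alone.

Things in the scene. Friction and masses are not known exactly. Their poses are not given: they have to be found in the camera images.
- top_grip (a point): Centre of the blue grip bar in the middle of the top tray, 40 mm above the underside of its feet. Bar 64 mm long (x), 16 mm wide (y); its top is 8.5 mm above this point and its lowest 7 mm rise from a 24 mm wide ridge; 30 mm of free floor on each side: pinch it across y from above. Axes are the tray's: x along its length, z up.
- top_tray: Top tray, folded aluminium sheet, about 0.35 kg; origin under its centre at the underside of its four feet. Rim 204 x 120 mm, 2 mm thick, rim top 5 mm above top_grip. Its own two empty blue hooks (226 mm over both) stand at y = +28 mm, 30 mm above top_grip. Nested 18 mm above the lower tray, turned end for end to it; 1 mm of play sideways, up to 8 mm either way lengthwise (start varies).
- lower_grip (a point): Centre of the black grip bar of the lower tray, 40 mm above the underside of its feet; x along its length, z up. Same shape as the top tray, about 0.55 kg, loose in the cradle. When nested at mid-play the top tray's rim lies 2 mm under the hook lips at both ends, so a straight lift catches the lower tray.
- hook_a (a point): Lower edge of the lip tip of the lower tray's black hook at its +x end: 24 mm wide in y, lip 3 mm thick, 4 mm above the seated top rim. The lip reaches 10 mm inward (-x) from an upright that stops the rim. Rim pushed home against the upright: 10 mm under this lip and 6 mm clear of the other hook, so the other end can tilt up (10 mm or more) past its lip, and the tray be drawn about 15 mm that way and lifted.
- hook_b (a point): The same point of the lower tray's hook at its -x end, 200 mm from hook_a; its lip reaches 10 mm inward (+x). Either hook may be used as the one to push home under.
- cradle: Fixed grey plate 250 x 150 x 8 mm with low curbs that hold the feet of the lower tray (2 mm of play). Origin under its centre, x along its length, z up. The seated lower tray's grip centre is 48 mm above the origin.
- pad: Fixed green inspection pad, 290 x 190 mm, top 3 mm above the work surface. Origin at the centre of its underside, x along its length.
- lube_spray: Upright spray bottle, 206 mm tall, 75 mm across, loose; origin under its centre.
- swab_pot: Pot of swabs, 102 mm tall, 56 mm across, loose; origin under its centre.
- gallipot_down: Steel bowl standing upside down, 81 mm across, 30 mm tall, loose; origin under its centre.
- indicator_tape: Roll of tape lying flat, 99 mm across, 24 mm tall, loose; origin under its centre.

How it is judged:
By the outcome, as a careful person would: the job done as asked, in the order asked, and still so for the second after the job is handed in, with the robot touching nothing.
It also fails if it takes over 40 s, if anything falls off the work surface, if the arm or the gripper's body presses on something with over 40 N, if the wrist force passes 120 N, or if a joint passes its speed limit or range.

## Working session

There is one attempt and no reset: what is moved stays moved. The work goes in short steps, Python scripts to look and compute and a tool call to move; the robot and the scene stay as the last step left them, time stands still between calls to the robot, and variables do not carry over. Pictures are saved under pics/ and viewed, about 8 in all and at most 12, crops included, and the job is handed in when it is done.

Besides the shell and the picture viewer there is one more tool, called as name(argument=value, ...), one argument or row to a line, values as JSON. jog_arm: Moves the arm, as the interface text tells. Its arguments: {"type":"object","properties":{"deltas":{"type":"array"},"grip_force":{"type":"number"}},"required":["deltas"]}

```bash
ls; mkdir -p pics; cat > h.py <<'E'
import numpy as np, cv2
from scipy.spatial.transform import Rotation as R
from station import ctrl, vision
def cal(n):
    c=vision.calibration(n); Rm=R.from_rotvec(np.ravel(c['rvec'])).as_matrix(); return c,Rm,np.ravel(c['tvec'])
def cloud(n,d):
    c,Rm,t=cal(n); v,u=np.mgrid[0:480,0:640]
    P=np.stack([(u-c['cx'])/c['fx']*d,(v-c['cy'])/c['fy']*d,d],-1)
    W=(P-t)@Rm; W[d==0]=np.nan; return W
def ray(n,u,v,z):
    c,Rm,t=cal(n); r=np.array([(u-c['cx'])/c['fx'],(v-c['cy'])/c['fy'],1])@Rm; o=-t@Rm
    return o+r*(z-o[2])/r[2]
def save(n,f):
    p,d=vision.get_image(n); cv2.imwrite('pics/'+f+'.png',p[...,::-1]); np.savez('pics/'+f,p=p,d=d); return p,d
E
python3 - <<'E'
from h import *
for n in('top','side'):
    save(n,n+'0'); c,Rm,t=cal(n); print(n,c['fx'],-t@Rm, Rm[2])
o=ctrl.get_obs(); print(o, ctrl.tcp_to_tips)
E
```

```text
pics
top 458.38923338981255 [0.47269125 0.06596939 1.18964218] [ 0.11269111 -0.00346533 -0.99362403]
side 536.3020305941255 [-0.0327745  -0.91053338  0.6244747 ] [ 0.49040835  0.76161946 -0.42359821]
{'t': 0.1, 'q': array([ 1.04400069e+00,  5.32802581e-02,  1.61415848e+00, -8.23319817e-06,
        1.47597917e+00, -1.18993365e-01]), 'dq': array([ 0.00123081, -0.00170898, -0.00284069,  0.00070155, -0.00047578,
        0.00082112]), 'effort': array([ 6.52177223e-04, -3.94899380e+01, -3.71363354e+01, -1.51260720e-04,
        3.90261586e-03,  1.85898051e-05]), 'tool_pos': array([0.24760562, 0.57329605, 0.25219141]), 'tool_rot': array([-6.36027662e-01, -3.07595122e+00,  2.72252739e-03]), 'contact_force': array([ 0.1841601 , -0.17346835,  0.19661542]), 'wrist_torque': array([-0.03314718, -0.04791829,  0.00824106]), 'opening': 0.08534952834268851} 0.022
```

View pics/top0.png

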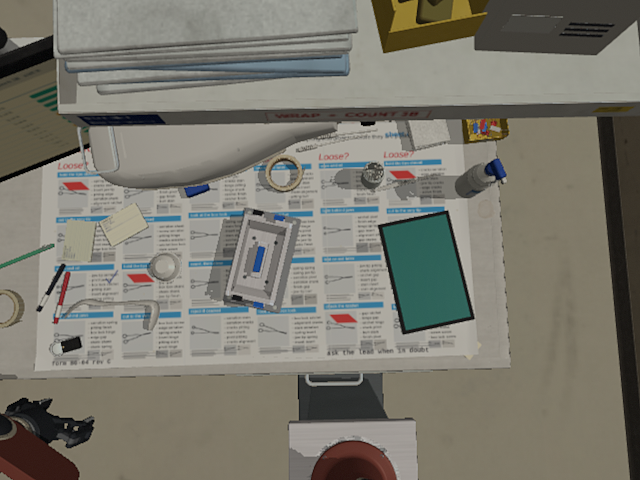

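View pics/side0.png

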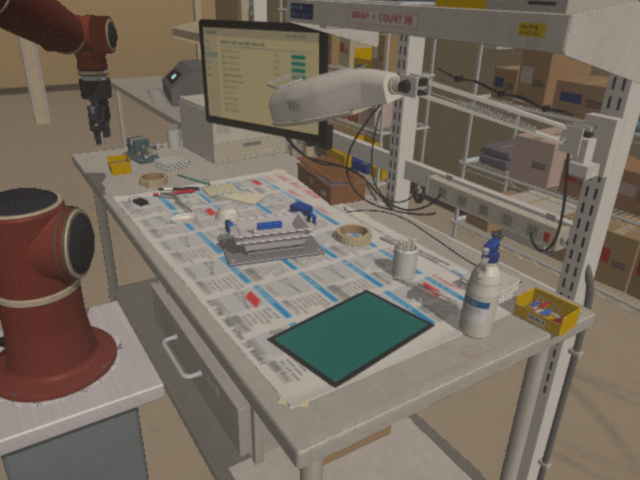

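The top view shows the stack at about (262,258), its blue grip at (258,259), the pad at (426,272), the lamp head above (100–340,120–185), the spray at (480,178), the pot at (372,175), the tape at (284,173) and the bowl at (164,267). The side view agrees. Next I zoom in on the stack and measure.

```bash
python3 - <<'E'
from h import *
T=np.load('pics/top0.npz');S=np.load('pics/side0.npz')
a=cv2.resize(T['p'][195:325,210:320],None,fx=4.2,fy=4.2,interpolation=2)[:546,:400]
b=cv2.resize(S['p'][195:275,210:330],None,fx=3.3,fy=3.3,interpolation=2)
im=np.zeros((546,800,3),np.uint8);im[:a.shape[0],:a.shape[1]]=a;im[:b.shape[0],400:400+b.shape[1]]=b[:, :400]
cv2.imwrite('pics/crop0.png',im[...,::-1])
for n,D in(('top',T),('side',S)):
    W=cloud(n,D['d']);h=cv2.cvtColor(D['p'],cv2.COLOR_RGB2HSV)
    m=((h[...,0]>100)&(h[...,0]<125)&(h[...,1]>150)&(h[...,2]>60)).astype(np.uint8)
    k,l,s,c=cv2.connectedComponentsWithStats(m)
    for i in range(1,k):
        if s[i,4]>12: print(n,'blue',s[i],c[i].round(1),np.nanmedian(W[l==i],0).round(4))
    m=cv2.inRange(h,(75,100,50),(95,255,255)); cs,_=cv2.findContours(m,0,2)
    for q in cs:
        if cv2.contourArea(q)>2000:
            r=cv2.minAreaRect(q); bx=cv2.boxPoints(r); P=np.array([ray(n,*x,.003) for x in bx])[:,:2]
            print(n,'pad',r,P.round(4).tolist(),P.mean(0))
W=cloud('top',T['d'])
for nm,u,v in(('lamp',200,150),('lamptip',110,170),('lampedge',330,125),('shelf',300,60),('spray',483,175),('pot',372,172),('tape',284,160),('padc',426,272)): print(nm,W[v,u].round(3))
print('lamp lowest', np.nanmin(W[125:180,110:230,2]), 'near edge x',ray('top',150,187,.35)[:2])
E
```

```text
top blue [474 124   3   8  24] [475.  127.5] [ 0.8932 -0.3428  0.028 ]
top blue [493 159  13  19 120] [499.  167.9] [ 0.7352 -0.3274  0.2058]
top blue [286 165  11   4  29] [290.9 166.6] [8.050e-01 1.431e-01 6.000e-04]
top blue [488 164   5  10  27] [489.7 168.7] [ 0.7402 -0.3166  0.1809]
top blue [184 184  25  12 153] [195.4 189.4] [0.7438 0.3896 0.0284]
top blue [274 215  10   6  40] [278.6 217.4] [0.6544 0.1698 0.0971]
top blue [253 247  12  25 153] [258.4 258.8] [0.5559 0.2214 0.0755]
top blue [253 302  10   6  42] [257.9 304.5] [0.4467 0.2195 0.0972]
top pad ((425.8987731933594, 271.52325439453125), (106.58942413330078, 66.64435577392578), 77.07400512695312) [[0.6381, -0.0914], [0.6739, -0.2633], [0.4035, -0.3103], [0.3696, -0.1425]] [ 0.52128932 -0.20186448]
side blue [259 222  22   7  83] [270.  224.6] [0.5547 0.2158 0.0723]
side blue [368 277  12   8  13] [373.7 280.8] [ 6.884e-01 -5.560e-02 -2.000e-04]
side blue [277 305  12  11  22] [282.7 311. ] [ 4.386e-01 -6.120e-02  2.000e-04]
side blue [413 310  15  11  25] [419.9 314.6] [ 0.6835 -0.2199 -0.    ]
side pad ((352.90008544921875, 335.205078125), (65.20764923095703, 140.3173828125), 62.850318908691406) [[0.377, -0.1422], [0.7612, -0.0656], [0.6537, -0.2825], [0.3412, -0.3128]] [ 0.53329207 -0.20079422]
lamp [0.722 0.273 0.417]
lamptip [0.701 0.448 0.375]
lampedge [0.753 0.048 0.44 ]
shelf [0.777 0.089 0.616]
spray [ 0.734 -0.311  0.152]
pot [ 0.785 -0.071  0.008]
tape [0.823 0.161 0.003]
padc [ 0.518 -0.203  0.   ]
lamp lowest -0.002825111062402393 near edge x [0.6744316  0.38413047]
```

View pics/crop0.png

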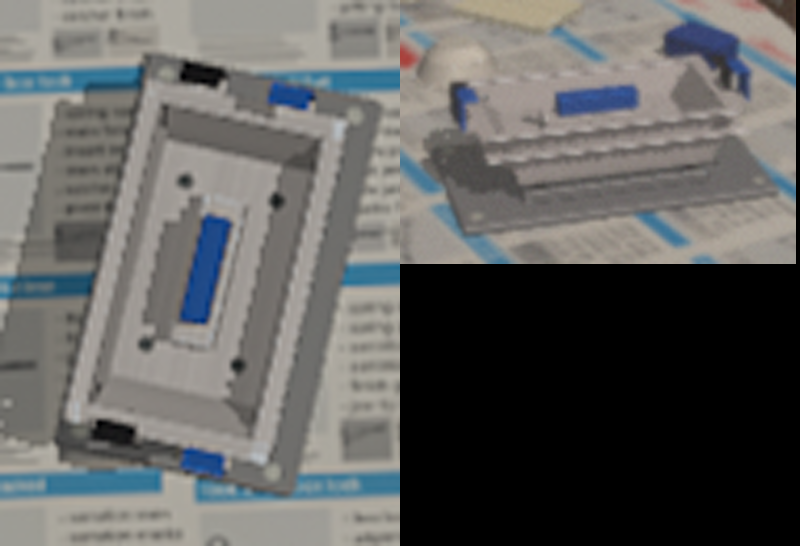

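The crop shows the blue hooks at the right of each end and the black hook lips at the left, at top-view pixels of about (258,213) and (237,298). Hook and grip heights match the seated values of 0.096 and 0.0745. Next I refine the pad, the black hooks and the ridge height.

```bash
python3 - <<'E'
from h import *
T=np.load('pics/top0.npz');S=np.load('pics/side0.npz')
def quad(n,D):
    h=cv2.cvtColor(D['p'],cv2.COLOR_RGB2HSV);m=cv2.inRange(h,(75,100,50),(95,255,255));cs,_=cv2.findContours(m,0,1)
    q=cv2.convexHull(max(cs,key=cv2.contourArea)).astype(np.float32)
    q=np.concatenate(cs[:0]+(max(cs,key=cv2.contourArea),))[:,0].astype(float) if False else max(cs,key=cv2.contourArea)[:,0].astype(float)
    W=np.array([ray(n,*x,.003) for x in q])[:,:2].astype(np.float32)
    r=cv2.minAreaRect(W); return r
print('pad',quad('top',T),quad('side',S))
W=cloud('top',T['d']); a=np.radians(-13.46);e=np.array([np.cos(a),np.sin(a)]);f=np.array([-e[1],e[0]]);c=np.array([.556,.2216])
X=(W[...,:2]-c)@e;Y=(W[...,:2]-c)@f;Z=W[...,2];near=(abs(X)<.14)&(abs(Y)<.09)
print('heights across y at |x|<25mm')
for y in np.arange(-.045,.046,.004):
    k=near&(abs(X)<.025)&(abs(Y-y)<.002)
    print(round(y*1000),k.sum(),np.round(np.percentile(Z[k],[20,50,80])*1000,1) if k.any() else '')
g=T['p'].max(-1)
k=near&(g<38)&(Y>.005)&(abs(X)>.08)
for s in(1,-1):
    q=k&(X*s>0)&(Z>.068); v,u=np.where(q); print('black',s,q.sum(),'X',np.round(np.percentile(X[q],[0,10,50,90,100]),4),'Y',np.round(np.percentile(Y[q],[0,50,100]),4),'Z',np.round(np.percentile(Z[q],[0,50,100]),4))
k=near&(abs(Y)<.05)&(Z>.066)&(Z<.075)&(g>130); 
for y0 in(-.03,0,.0):
    q=k&(abs(Y-y0)<.012); print('rim X ext',y0,X[q].min(),X[q].max())
o=ctrl.get_obs();print(R.from_rotvec(o['tool_rot']).as_matrix().round(3))
E
```

```text
pad ((0.5209262371063232, -0.20111803710460663), (0.27217790484428406, 0.17171187698841095), 10.786589622497559) ((0.5217735171318054, -0.20001505315303802), (0.2686362564563751, 0.16933181881904602), 10.580080032348633)
heights across y at |x|<25mm
-45 25 [42.5 46.7 47.7]
-41 32 [43.  44.6 46.6]
-37 31 [43.1 45.2 47.8]
-33 32 [42.9 44.9 47.1]
-29 32 [43.8 44.9 46.5]
-25 30 [42.9 44.3 46.8]
-21 31 [43.  44.8 46.9]
-17 34 [43.3 45.6 46.7]
-13 47 [45.2 50.7 58.5]
-9 54 [59.7 62.3 73.5]
-5 33 [74.2 75.5 77. ]
-1 34 [73.5 75.4 77. ]
3 34 [74.4 76.1 77.8]
7 17 [73.9 75.4 76.5]
11 15 [58.1 59.8 61.6]
15 26 [43.1 44.4 46.6]
19 31 [42.8 44.5 46.2]
23 30 [43.4 44.9 46.1]
27 34 [43.3 45.6 46.5]
31 33 [43.  45.2 47.3]
35 30 [43.2 44.9 46.8]
39 29 [42.4 45.5 46.9]
43 40 [43.5 45.7 47. ]
black 1 37 X [0.1059 0.1077 0.1114 0.1152 0.1167] Y [0.0155 0.0269 0.0376] Z [0.0755 0.0795 0.0831]
black -1 40 X [-0.1064 -0.1054 -0.1014 -0.0975 -0.0965] Y [0.0183 0.0291 0.04  ] Z [0.0741 0.0781 0.0837]
rim X ext -0.03 -0.10773327022999364 0.10714206025356501
rim X ext 0 -0.09952927211367865 0.10358977248347352
rim X ext 0.0 -0.09952927211367865 0.10358977248347352
[[-0.918  0.397 -0.001]
 [ 0.397  0.918 -0.002]
 [ 0.    -0.002 -1.   ]]
```

jog_arm(
  deltas=[
    [0,0,0,-3.5,-1.67,0.3,0.45],
    [0,0,0,-3.5,-1.67,0.3,0.45],
    [0,0,0,-3.5,-1.67,0.3,0.45],
    [0,0,0,-3.5,-1.67,0.3,0.45],
    [0,0,0,-3.5,-1.67,0.3,0.45],
    [0,0,0,-3.5,-1.67,0.3,0.45],
    [0,0,0,-3.5,-1.67,0.3,0.45],
    [0,0,0,-3.5,-1.67,0.3,0.45],
    [0,0,0,-3.5,-1.67,0.3,0.45],
    [0,0,0,-3.5,-1.67,0.3,0.45],
    [0,0,0,-3.5,-1.67,0.3,0.45],
    [0,0,0,-3.5,-1.67,0.3,0.45],
  ],
  grip_force=60,
)

```text
t: 1.1
tool_pos: [0.5546, 0.2214, 0.2166]
tool_rot: [-0.636, -3.076, 0.0]
contact_force: [0.3, 0.8, 0.4]
opening: 0.0383
```

jog_arm(
  deltas=[
    [0,0,-0.087,0,0,0,0.45],
    [0,0,-0.086,0,0,0,0.45],
    [0,0,0,0,0,0,0.45],
  ],
)

```text
t: 1.35
tool_pos: [0.5541, 0.2222, 0.2164]
tool_rot: [-0.368, -3.119, 0.001]
contact_force: [0.7, -0.2, 0.5]
opening: 0.0384
```

```bash
cat >> h.py <<'E'
def go(p,yaw):  # tool-frame cm shift to world point p and turn about tool z to set tool y at yaw (deg)
    o=ctrl.get_obs(); M=R.from_rotvec(o['tool_rot']).as_matrix()
    print('t',o['t'],'pos',o['tool_pos'].round(4),'F',o['contact_force'].round(2),'op',round(o['opening'],4),'q',o['q'].round(2))
    print('tool yaw',np.degrees(np.arctan2(M[1,1],M[0,1])).round(2),'down tilt',M[:,2].round(4),'shift cm',((np.array(p)-o['tool_pos'])@M*100).round(2),'rz',-np.radians(yaw-np.degrees(np.arctan2(M[1,1],M[0,1]))).round(3))
E
python3 - <<'E'
from h import *
go([.556,.2216,.0845],76.54); print(ctrl.tcp_to_tips)
E
```

```text
t 1.35 pos [0.5541 0.2222 0.2164] F [ 0.67 -0.16  0.46] op 0.0384 q [ 0.26  0.01  1.72  0.    1.41 -1.08]
tool yaw 76.53 down tilt [-1.4e-03 -3.0e-04 -1.0e+00] shift cm [-2.200e-01 -1.000e-02  1.319e+01] rz -0.0
0.022
```

jog_arm(
  deltas=[
    [0,0,0,-0.1,0,3.3,0.45],
    [0,0,0,-0.1,0,3.3,0.45],
    [0,0,0,0,0,3.0,0.45],
    [0,0,0,0,0,2.0,0.45],
    [0,0,0,0,0,1.0,0.45],
    [0,0,0,0,0,0.6,0.45],
    [0,0,0,0,0,0,0.45],
  ],
)

```text
t: 1.93
tool_pos: [0.5552, 0.2229, 0.0844]
tool_rot: [-0.368, -3.118, 0.001]
contact_force: [-0.7, 0.8, -0.3]
opening: 0.038
```

jog_arm(
  deltas=[
    [0,0,0,0,0,0,0.3],
    [0,0,0,0,0,0,0.24],
    [0,0,0,0,0,0,0.22],
  ],
  grip_force=30,
)

```text
t: 2.18
tool_pos: [0.557, 0.2226, 0.0873]
tool_rot: [0.368, 3.117, -0.0]
contact_force: [-0.5, -2.6, 1.3]
opening: 0.0185
```

```bash
python3 - <<'E'
from h import *
p,d=save('side','side1'); go([.556,.2216,.0845],76.54)
cv2.imwrite('pics/c1.png',cv2.resize(p[130:270,190:340],None,fx=4,fy=4,interpolation=2)[...,::-1])
E
```

```text
t 2.2333 pos [0.5569 0.2226 0.0872] F [-1.25 -1.87  1.19] op 0.0186 q [ 0.26  0.15  1.8  -0.    1.19 -1.08]
tool yaw 76.54 down tilt [ 2.6e-03 -4.0e-04 -1.0e+00] shift cm [ 0.07 -0.11  0.27] rz -0.0
```

View pics/c1.png

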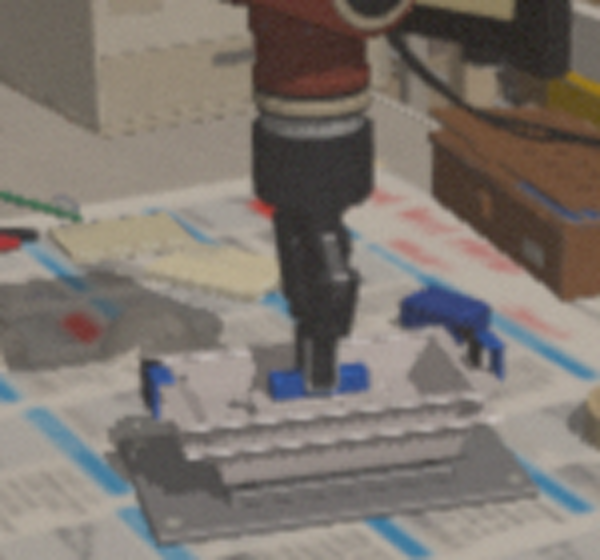

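The side crop shows the fingers straddling the blue bar at about crop (318,375). The TCP rose 3 mm with almost no force, so I raise the command slightly, hold, and check before gripping.

jog_arm(
  deltas=[
    [0,0,0,0,0,-0.1,0.22],
    [0,0,0,0,0,0,0.22],
  ],
)

```text
t: 2.4
tool_pos: [0.5565, 0.2226, 0.0872]
tool_rot: [0.368, 3.118, 0.0]
contact_force: [0.3, -1.4, 1.5]
opening: 0.0186
```

jog_arm(
  deltas=[
    [0,0,0,0,0,0,0.1],
    [0,0,0,0,0,0,0.1],
    [0,0,0,0,0,0,0.1],
  ],
  grip_force=70,
)

```text
t: 2.65
tool_pos: [0.5563, 0.2219, 0.0875]
tool_rot: [0.368, 3.119, -0.003]
contact_force: [-2.0, -6.1, 5.7]
opening: 0.0141
```

jog_arm(
  deltas=[
    [0,0,0,0,-0.1,-0.2,0.1],
    [0,0,0,0.2,0,0,0.1],
    [0,0,0,0,0,0,0.1],
  ],
)

```text
t: 2.9
tool_pos: [0.553, 0.2224, 0.0876]
tool_rot: [-0.368, -3.119, -0.0]
contact_force: [-0.1, -1.8, -3.3]
opening: 0.0137
```

jog_arm(
  deltas=[
    [0,0,0,0.2,0,0,0.1],
    [0,0,0,0,0,0,0.1],
  ],
)

```text
t: 3.07
tool_pos: [0.5523, 0.2227, 0.0883]
tool_rot: [0.367, 3.118, 0.0]
contact_force: [4.9, -1.8, -3.9]
opening: 0.014
```

jog_arm(
  deltas=[
    [0,0,0,0.2,0,0,0.1],
    [0,0,0,0,0,0,0.1],
  ],
)

```text
t: 3.23
tool_pos: [0.5502, 0.2232, 0.0884]
tool_rot: [0.368, 3.118, 0.001]
contact_force: [3.5, -1.0, -5.0]
opening: 0.0135
```

```bash
python3 - <<'E'
from h import *
p,d=save('top','top1'); go([.556,.2216,.0845],76.54)
W=cloud('top',d); a=np.radians(-13.46);e=np.array([np.cos(a),np.sin(a)]);f=np.array([-e[1],e[0]]);c=np.array([.556,.2216])
X=(W[...,:2]-c)@e;Y=(W[...,:2]-c)@f;Z=W[...,2];g=p.max(-1);h=cv2.cvtColor(p,cv2.COLOR_RGB2HSV)
bl=(h[...,0]>100)&(h[...,0]<125)&(h[...,1]>150)
for nm,k in(('black',(g<38)&(Y>.01)&(Y<.042)&(Z>.068)&(Z<.09)),('blue',bl&(Y<-.01)&(Y>-.045)&(Z>.085))):
    for s in(1,-1):
        q=k&(X*s>.085)&(X*s<.13); print(nm,s,q.sum(),np.nanmedian(X[q]),np.nanmedian(Y[q]),np.nanmedian(Z[q]))
cv2.imwrite('pics/c2.png',cv2.resize(p[190:330,200:330],None,fx=4,fy=4,interpolation=2)[...,::-1])
E
```

```text
t 3.2833 pos [0.5502 0.2232 0.0884] F [ 4.17 -0.77 -4.06] op 0.0137 q [ 0.26  0.14  1.81 -0.    1.19 -1.08]
tool yaw 76.55 down tilt [ 1.3e-03  2.0e-04 -1.0e+00] shift cm [-0.6  -0.02  0.39] rz 0.0
black 1 36 0.10945697187191447 0.027419532055796732 0.0792304211403845
black -1 19 -0.10204180285032287 0.034168163098972984 0.07963648392233001
blue 1 39 0.1009696165184664 -0.02713107585871469 0.09876180447946364
blue -1 0 nan nan nan
  return np.nanmean(a, axis, out=out, keepdims=keepdims)
```

View pics/c2.png

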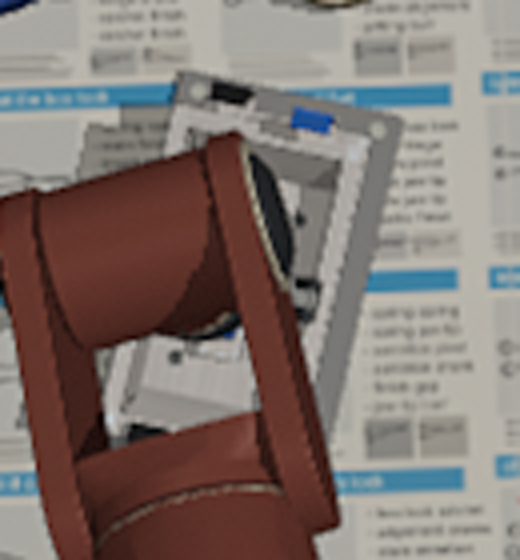

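The black-to-blue hook offset at the far end is 8.5 mm, so the top tray is home under the near hook, with a light push of about 4 N. Now I tilt the far end up about the near end.

jog_arm(
  deltas=[
    [0,-0.014,0,0.03,0,-0.15,0.1],
    [0,-0.014,0,0.03,0,-0.15,0.1],
    [0,-0.014,0,0.03,0,-0.15,0.1],
    [0,-0.014,0,0.03,0,-0.15,0.1],
    [0,-0.014,0,0.03,0,-0.15,0.1],
    [0,-0.014,0,0.03,0,-0.15,0.1],
    [0,0,0,0,0,0,0.1],
  ],
  grip_force=100,
)

```text
t: 3.87
tool_pos: [0.5476, 0.2237, 0.0976]
tool_rot: [0.357, 3.036, -0.015]
contact_force: [3.8, -1.7, -5.5]
opening: 0.0128
```

```bash
cat >> h.py <<'E'
def hooks(f0):
    p,d=save('top',f0); W=cloud('top',d); a=np.radians(-13.46);e=np.array([np.cos(a),np.sin(a)]);f=np.array([-e[1],e[0]]);c=np.array([.556,.2216])
    X=(W[...,:2]-c)@e;Y=(W[...,:2]-c)@f;Z=W[...,2];g=p.max(-1);h=cv2.cvtColor(p,cv2.COLOR_RGB2HSV)
    bl=(h[...,0]>100)&(h[...,0]<125)&(h[...,1]>150)
    for nm,k in(('black',(g<38)&(Y>.01)&(Y<.042)&(Z>.068)&(Z<.14)),('blue',bl&(Y<-.01)&(Y>-.045)&(Z>.085))):
        for s in(1,-1):
            q=k&(X*s>.075)&(X*s<.14)
            if q.any(): print(nm,s,q.sum(),np.median(X[q]).round(4),np.median(Y[q]).round(4),np.median(Z[q]).round(4))
    return p
E
python3 - <<'E'
from h import *
hooks('top2'); go([.556,.2216,.0845],76.54); print(ctrl.get_obs()['wrist_torque'])
p,d=save('side','side2')
cv2.imwrite('pics/c3.png',cv2.resize(p[160:270,190:340],None,fx=5,fy=5,interpolation=2)[...,::-1])
E
```

```text
black 1 36 0.1088 0.0282 0.0782
black -1 38 -0.1047 0.0293 0.0785
blue 1 42 0.0974 -0.0274 0.1168
blue -1 7 -0.1111 -0.0198 0.0966
t 3.9167 pos [0.5476 0.2237 0.0975] F [ 4.91 -2.12 -6.2 ] op 0.0127 q [ 0.28  0.08  1.86 -0.05  1.13 -1.04]
tool yaw 76.57 down tilt [ 0.0823 -0.0197 -0.9964] shift cm [-0.75 -0.01  1.36] rz 0.001
[-0.37449618 -0.77604601 -0.05947749]
```

View pics/c3.png

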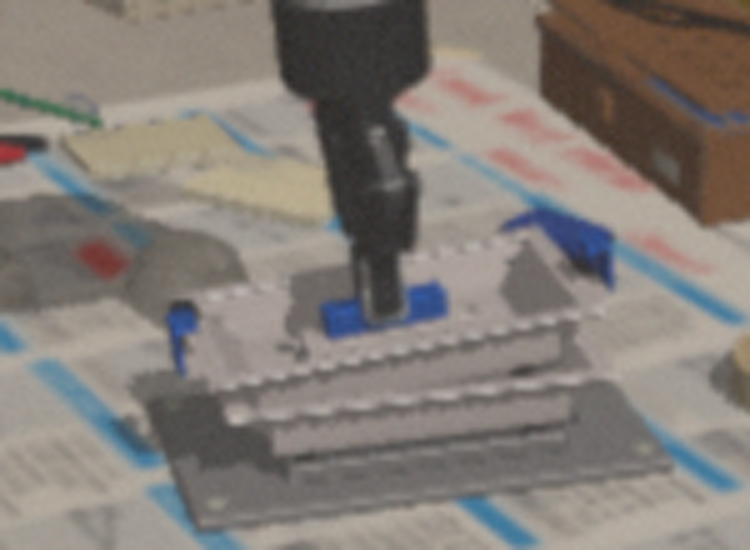

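The side crop shows the far end tilted well up: its blue hook is 20 mm higher at 0.117, and the lower tray sits flat with its black hooks still at 0.078. Now I draw the top tray 15 mm horizontally toward the raised end.

jog_arm(
  deltas=[
    [0,0,0,-0.3,0,0.025,0.1],
    [0,0,0,-0.3,0,0.025,0.1],
    [0,0,0,-0.3,0,0.025,0.1],
    [0,0,0,-0.3,0,0.025,0.1],
    [0,0,0,-0.3,0,0.025,0.1],
    [0,0,0,-0.1,0,0.01,0.1],
    [0,0,0,0,0,0,0.1],
  ],
)

```text
t: 4.55
tool_pos: [0.5634, 0.2199, 0.097]
tool_rot: [0.359, 3.038, -0.015]
contact_force: [-0.3, 0.7, -4.9]
opening: 0.0128
```

```bash
python3 - <<'E'
from h import *
hooks('top3'); go([.556,.2216,.0845],76.54)
E
```

```text
black -1 36 -0.1046 0.0297 0.079
blue 1 41 0.1145 -0.0276 0.1143
t 4.6 pos [0.5633 0.2199 0.097 ] F [-0.57  0.48 -4.84] op 0.0127 q [ 0.27  0.11  1.83 -0.04  1.13 -1.05]
tool yaw 76.54 down tilt [ 0.081  -0.0195 -0.9965] shift cm [ 0.86 -0.    1.18] rz -0.0
```

The draw came to 17 mm with no resistance, so the near rim is clear of its lip. Now I lift straight up.

jog_arm(
  deltas=[
    [0,0,0,-0.04,0,-0.5,0.1],
    [0,0,0,-0.04,0,-0.5,0.1],
    [0,0,0,-0.08,0,-1.0,0.1],
    [0,0,0,-0.08,0,-1.0,0.1],
  ],
)

```text
t: 4.93
tool_pos: [0.5632, 0.2199, 0.1283]
tool_rot: [0.358, 3.037, -0.015]
contact_force: [-0.0, -0.1, -5.1]
opening: 0.0127
```

jog_arm(
  deltas=[
    [0,0,0,-0.16,0,-2.0,0.1],
    [0,0,0,-0.16,0,-2.0,0.1],
    [0,0,0,-0.16,0,-2.0,0.1],
    [0,0,0,0,0,0,0.1],
  ],
)

```text
t: 5.27
tool_pos: [0.5663, 0.221, 0.1949]
tool_rot: [0.357, 3.026, -0.008]
contact_force: [1.6, 0.7, -2.8]
opening: 0.0129
```

```bash
python3 - <<'E'
from h import *
p=hooks('top4'); 
T=np.load('pics/top4.npz'); W=cloud('top',T['d'])
s,_=save('side','side4')
im=np.hstack([cv2.resize(p[190:330,200:330],(390,420)),cv2.resize(s[130:270,190:325],(405,420))])
cv2.imwrite('pics/c4.png',im[...,::-1])
# desired: tray centre at pad centre, tray x along pad x. tray yaw line -13.46 -> pad 10.7
go([.5213,-.2006,.16],90+10.7); print(ctrl.get_obs()['wrist_torque'])
E
```

```text
black -1 36 -0.1045 0.0296 0.0788
blue 1 50 0.1157 -0.0265 0.2137
blue -1 50 -0.0959 -0.0247 0.1941
t 5.3667 pos [0.5639 0.2203 0.1895] F [-0.55  0.14 -5.1 ] op 0.0123 q [ 0.27  0.01  1.77 -0.04  1.29 -1.06]
tool yaw 76.55 down tilt [ 0.0852 -0.0185 -0.9962] shift cm [ -5.38 -41.93   3.36] rz -0.421
[0.04787643 0.11984404 0.00648818]
```

View pics/c4.png

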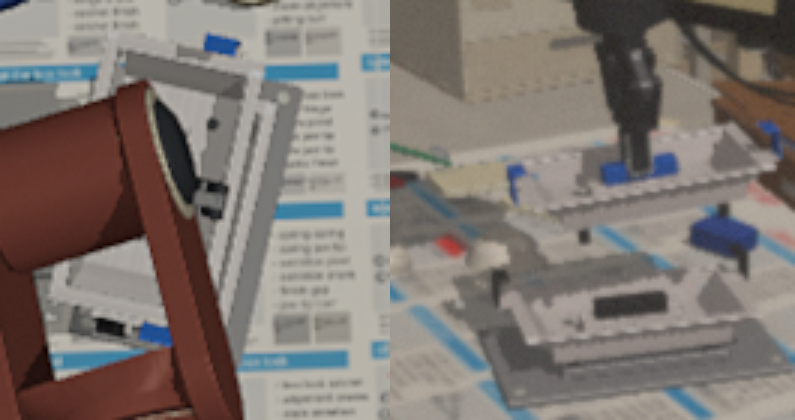

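The pictures show the top tray free, with the lower tray and its black bar still seated at about (630,305). Now I level it and turn it to the pad's angle.

jog_arm(
  deltas=[
    [0,0.03,0,0,0,0,0.1],
    [0,0.03,0,0,0,0,0.1],
    [0,0.03,0,0,0,0,0.1],
    [0,0,-0.06,0,0,0,0.1],
    [0,0,-0.06,0,0,0,0.1],
    [0,0,-0.06,0,0,0,0.1],
    [0,0,-0.06,0,0,0,0.1],
    [0,0,-0.06,0,0,0,0.1],
    [0,0,-0.06,0,0,0,0.1],
    [0,0,-0.06,0,0,0,0.1],
    [0,0,0,0,0,0,0.1],
  ],
)

```text
t: 6.28
tool_pos: [0.5619, 0.2197, 0.1853]
tool_rot: [0.291, -3.119, -0.002]
contact_force: [0.4, -0.1, -4.6]
opening: 0.0131
```

```bash
python3 - <<'E'
from h import *
go([.5213,-.2006,.15],90+10.7)
E
```

```text
t 6.2833 pos [0.5619 0.2197 0.1853] F [ 0.35 -0.14 -4.59] op 0.0131 q [ 0.25  0.06  1.72  0.    1.37 -1.51]
tool yaw 100.66 down tilt [-9.1e-03  5.0e-04 -1.0e+00] shift cm [ 11.74 -40.56   3.54] rz -0.001
```

jog_arm(
  deltas=[
    [0,0,0,0.5,-1.7,0,0.1],
    [0,0,0,1.0,-3.5,0,0.1],
    [0,0,0,1.1,-3.8,0,0.1],
    [0,0,0,1.1,-3.8,0,0.1],
    [0,0,0,1.1,-3.8,0.4,0.1],
    [0,0,0,1.1,-3.8,0.4,0.1],
    [0,0,0,1.1,-3.8,0.5,0.1],
    [0,0,0,1.1,-3.8,0.5,0.1],
    [0,0,0,1.1,-3.8,0.5,0.1],
    [0,0,0,1.1,-3.8,0.5,0.1],
    [0,0,0,1.0,-3.3,0.5,0.1],
    [0,0,0,0.5,-1.7,0.2,0.1],
  ],
)

```text
t: 7.28
tool_pos: [0.5199, -0.2041, 0.1503]
tool_rot: [0.282, -3.121, -0.003]
contact_force: [1.0, 0.0, -4.9]
opening: 0.013
```

jog_arm(
  deltas=[
    [0,0,0,0,0,0,0.1],
    [0,0,0,0,0,0,0.1],
    [0,0,0,0,0,0,0.1],
  ],
)

```text
t: 7.53
tool_pos: [0.5212, -0.2001, 0.1513]
tool_rot: [0.289, -3.122, -0.005]
contact_force: [1.0, -0.3, -3.8]
opening: 0.0127
```

```bash
cat >> h.py <<'E'
def tray(f0):
    p,d=save('top',f0); W=cloud('top',d); h=cv2.cvtColor(p,cv2.COLOR_RGB2HSV)
    m=((h[...,0]>100)&(h[...,0]<125)&(h[...,1]>150)&(W[...,1]<-.05)&(W[...,0]<.68)&(W[...,0]>.35)&(W[...,2]>.03)).astype(np.uint8)
    k,l,s,c=cv2.connectedComponentsWithStats(m)
    Q=[]
    for i in range(1,k):
        if s[i,4]>10:
            w=np.nanmedian(W[l==i],0); print(s[i,4],c[i].round(1),w.round(4)); Q.append(w)
    Q=sorted(Q,key=lambda w:w[0]); 
    if len(Q)>1:
        v=Q[-1]-Q[0]; a=np.arctan2(v[1],v[0]); mid=(Q[0]+Q[-1])/2
        print('len',np.hypot(*v[:2]),'yaw',np.degrees(a),'dz',v[2],'centre',mid[:2]+.028*np.array([-np.sin(a),np.cos(a)]),mid[2])
    return p
E
python3 - <<'E'
from h import *
p=tray('top5'); go([.5213,-.2006,.066],100.7)
s,_=save('side','side5')
im=np.hstack([cv2.resize(p[190:350,350:500],(375,400)),cv2.resize(s[210:400,240:440],(421,400))])
cv2.imwrite('pics/c5.png',im[...,::-1])
E
```

```text
54 [441.  218.6] [ 0.6337 -0.2068  0.1586]
41 [434.  258.5] [ 0.5432 -0.1894  0.1389]
len 0.09212158178940379 yaw -10.884527041994634 dz 0.01973483504635201 centre [ 0.59373072 -0.17062497] 0.1487776790709156
t 7.5833 pos [ 0.5214 -0.1998  0.1516] F [-0.15  0.07 -4.23] op 0.0126 q [-0.5  -0.02  1.86 -0.    1.31 -2.25]
tool yaw 100.62 down tilt [-0.0066  0.0022 -1.    ] shift cm [-0.02 -0.11  8.56] rz -0.001
```

View pics/c5.png

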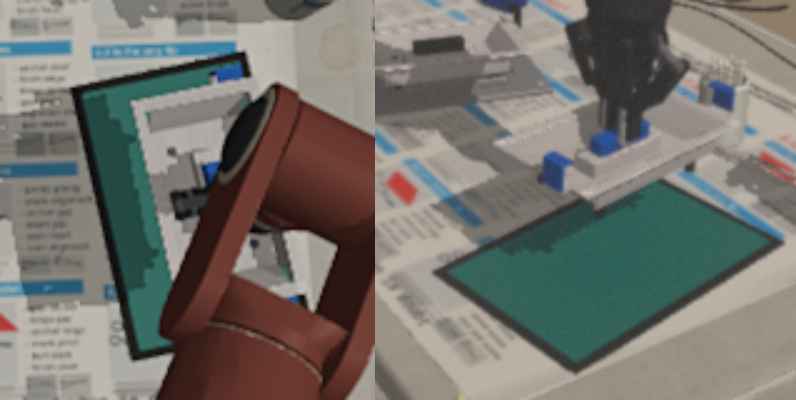

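The crops show the tray held level over the pad, upright, with its left long rim visible. I use that rim and both hooks to get the yaw, tilt and centre.

```bash
cat > rim.py <<'E'
from h import *
def rim(f,zr):
    D=np.load(f'pics/{f}.npz'); W=cloud('top',D['d']); h=cv2.cvtColor(D['p'],cv2.COLOR_RGB2HSV)
    a=np.radians(10.7);e=np.array([np.cos(a),np.sin(a)]);g=np.array([-e[1],e[0]]);c=np.array([.5213,-.2006])
    X=(W[...,:2]-c)@e;Y=(W[...,:2]-c)@g;Z=W[...,2]
    ok=(abs(Z-zr)<.012)&(h[...,1]<60)&(h[...,2]>110)
    # left rim: per image row, the leftmost bright pixel (outer edge) and heights
    q=ok&(abs(X)<.095)&(Y>.04)&(Y<.075)
    k=np.polyfit(X[q],Z[q],1);print('left rim n',q.sum(),'pitch',k[0].round(4),'z0',k[1].round(4))
    E=[];C=[]
    for v in range(480):
        u=np.where(q[v])[0]
        if len(u): E.append((X[v,u[0]],Y[v,u[0]]));C.append((X[v,u].mean(),Y[v,u].mean()))
    E=np.array(E);p=np.polyfit(E[:,0],E[:,1],1);r=E[:,1]-np.polyval(p,E[:,0]);E=E[abs(r)<.003];p=np.polyfit(E[:,0],E[:,1],1)
    print('edge yaw rel pad deg',np.degrees(p[0]).round(2),'edge y at centre',p[1].round(4),'rows',len(E),'resid',np.std(E[:,1]-np.polyval(p,E[:,0])).round(4))
    b=(h[...,0]>100)&(h[...,0]<125)&(h[...,1]>130)&(abs(X)>.09)&(abs(X)<.13)&(abs(Y)<.05)&(Z>zr)
    for s in(1,-1):
        w=b&(X*s>0)
        if w.any(): print('hook',s,w.sum(),np.median(X[w]).round(4),np.median(Y[w]).round(4),np.median(Z[w]).round(4),'Y range',Y[w].min().round(4),Y[w].max().round(4),'X range',X[w].min().round(4),X[w].max().round(4))
    q=ok&(abs(Y)<.02)&(X>.09)&(X<.115)
    if q.any(): print('far rim X max',X[q].max())
E
python3 -c "
from rim import *
rim('top5',.1345)"
```

```text
left rim n 317 pitch -0.0156 z0 0.1353
edge yaw rel pad deg -0.35 edge y at centre 0.0595 rows 68 resid 0.0007
hook 1 55 0.1086 -0.0269 0.1587 Y range -0.0393 -0.0152 X range 0.1024 0.1145
hook -1 4 -0.1016 -0.0354 0.1609 Y range -0.0376 -0.0325 X range -0.1035 -0.1007
far rim X max 0.11074002148284574
```

jog_arm(
  deltas=[
    [0,-0.013,-0.006,0.2,0,0.5,0.1],
    [0,0,0,0,0,1.5,0.1],
    [0,0,0,0,0,2.0,0.1],
    [0,0,0,0,0,2.0,0.1],
    [0,0,0,0,0,1.2,0.1],
    [0,0,0,0,0,0.6,0.1],
    [0,0,0,0,0,0.2,0.1],
    [0,0,0,0,0,0,0.1],
    [0,0,0,0,0,0,0.1],
  ],
)

```text
t: 8.38
tool_pos: [0.5209, -0.2011, 0.0734]
tool_rot: [-0.299, 3.118, 0.003]
contact_force: [-0.3, 0.9, -4.4]
opening: 0.0127
```

```bash
python3 - <<'E'
from rim import *
save('top','top6'); o=ctrl.get_obs(); rim('top6',o['tool_pos'][2]-.0165); go([.5213,-.2006,.0645],100.7)
E
```

```text
left rim n 274 pitch 0.0076 z0 0.0571
edge yaw rel pad deg 0.08 edge y at centre 0.0583 rows 64 resid 0.0009
hook 1 48 0.1081 -0.0267 0.0833 Y range -0.0385 -0.0166 X range 0.1021 0.1142
far rim X max 0.11033549135849291
t 8.4333 pos [ 0.5211 -0.2013  0.0737] F [ 0.36 -0.07 -3.58] op 0.0127 q [-0.5   0.07  1.91  0.01  1.15 -2.27]
tool yaw 100.96 down tilt [ 0.0093  0.0025 -1.    ] shift cm [-0.02  0.06  0.92] rz 0.005
```

jog_arm(
  deltas=[
    [0,0.005,0,0.12,0,0.25,0.1],
    [0,0,0,0,0,0.2,0.1],
    [0,0,0,0,0,0.15,0.1],
    [0,0,0,0,0,0.1,0.1],
    [0,0,0,0,0,0,0.1],
  ],
)

```text
t: 8.85
tool_pos: [0.5188, -0.2009, 0.0649]
tool_rot: [-0.3, 3.125, 0.005]
contact_force: [-0.3, 0.3, -4.4]
opening: 0.0123
```

jog_arm(
  deltas=[
    [0,0,0,0,0,0.1,0.1],
    [0,0,0,0,0,0,0.1],
  ],
)

```text
t: 9.02
tool_pos: [0.519, -0.201, 0.0647]
tool_rot: [-0.3, 3.125, 0.005]
contact_force: [-3.2, 1.6, 0.4]
opening: 0.0127
```

jog_arm(
  deltas=[
    [0,0,0,0,0,0.1,0.1],
    [0,0,0,0,0,0,0.1],
  ],
)

```text
t: 9.18
tool_pos: [0.519, -0.201, 0.0647]
tool_rot: [-0.3, 3.126, 0.005]
contact_force: [-6.1, 2.9, 7.2]
opening: 0.0124
```

The tray is on the pad: the z force went from −4.4 to +7 N. I ease off, open, check, then retract.

jog_arm(
  deltas=[
    [0,0,0,0,0,-0.1,0.1],
    [0,0,0,0,0,0,0.2],
    [0,0,0,0,0,0,0.3],
    [0,0,0,0,0,0,0.42],
    [0,0,0,0,0,0,0.42],
    [0,0,0,0,0,0,0.42],
  ],
  grip_force=30,
)

```text
t: 9.68
tool_pos: [0.5193, -0.2012, 0.0645]
tool_rot: [-0.3, 3.124, 0.003]
contact_force: [0.2, -0.3, 0.9]
opening: 0.0357
```

jog_arm(
  deltas=[
    [0,0,0,0,0,-0.5,0.42],
    [0,0,0,0,0,-1.5,0.42],
    [0,0,0,0,0,-3,0.42],
    [0,0,0,0,0,-3.5,0.42],
    [0,0,0,0,0,-3.5,0.42],
    [0,0,0,3,0,-2,0.42],
    [0,0,0,4,0,0,0.42],
    [0,0,0,4,0,0,0.42],
    [0,0,0,4,0,0,0.42],
    [0,0,0,0,0,0,0.42],
    [0,0,0,0,0,0,0.42],
  ],
)

```text
t: 10.6
tool_pos: [0.3702, -0.2302, 0.2041]
tool_rot: [-0.295, 3.124, 0.002]
contact_force: [0.2, -0.2, 0.9]
opening: 0.0356
```

```bash
python3 - <<'E'
from rim import *
p,_=save('top','top7'); rim('top7',.048); go([.5213,-.2006,.1],100.7); hooks('top8')
s,_=save('side','side7')
im=np.hstack([cv2.resize(p[140:360,190:510],(436,300)),cv2.resize(s[180:400,200:460],(355,300))])
cv2.imwrite('pics/c7.png',im[...,::-1])
E
```

```text
left rim n 355 pitch -0.0027 z0 0.0483
edge yaw rel pad deg 0.12 edge y at centre 0.0586 rows 75 resid 0.0008
hook 1 48 0.1071 -0.0272 0.0737 Y range -0.0384 -0.016 X range 0.1006 0.1126
hook -1 56 -0.1072 -0.0251 0.074 Y range -0.0389 0.0373 X range -0.1276 -0.0906
far rim X max 0.10932332312777408
t 10.65 pos [ 0.3712 -0.2302  0.2044] F [1.2  0.71 0.79] op 0.036 q [-0.73 -0.39  2.09  0.    1.45 -2.49]
tool yaw 100.87 down tilt [ 0.0037  0.0018 -1.    ] shift cm [-15.25   0.07  10.51] rz 0.003
black 1 36 0.1087 0.028 0.0789
black -1 36 -0.1045 0.03 0.0787
```

View pics/c7.png

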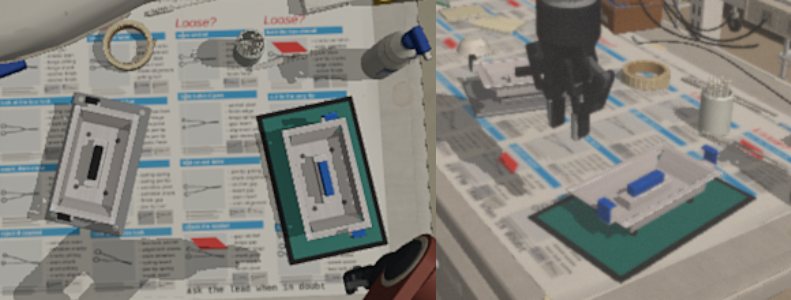

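The tray stands upright, centred on the pad and let go, and the lower tray is in its cradle. I hand in.

```bash
python3 -c "
from station import ctrl
print(ctrl.finish_job())"
```

```text
the job is handed in; nothing more can be done
None
```

The top tray is standing upright on the green pad and released. The lower tray is still seated in its cradle, and I handed the job in at about 10.7 s of the 40 s allowed.

**How it went:** I pinched the blue bar and pushed the tray home under the near hook. I then raised the far end about 20 mm, drew the tray 17 mm that way and lifted it free. After levelling it and turning it to the pad's angle, I lowered it until it touched, with about 7 N showing at the wrist, and let go.

**Last checks:**
- **Tray on the pad:** it is within about 1–1.5 mm of the pad's centre and 0.1° of square. The rim is level, with its top at 48.3 mm against 48 mm expected.
- **Lower tray:** its black hooks are still at 79 mm, so it did not lift. They sit 2–3 mm nearer the robot than at the start. That shift came when I pushed home and is about the cradle's 2 mm of play.
- **Other objects:** in the last picture the spray bottle, swab pot and tape roll look unmoved. The bowl was only partly in view, but the arm never went near it.

**What disagreed:**
- **TCP height:** before I gripped, the TCP sat about 3 mm higher than commanded, probably because the fingertips were resting lightly on the ridge. The wrist showed no more than 6 N then.
- **Sideways position:** the rim edge and the hooks disagree by about 2 mm on where the tray sits across the pad. I left that alone because it is within the calibration error.

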